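# Close the autosampler cover and hold its retaining ring spread at the spindle groove

### The arm

A 6-joint arm with a two-finger parallel gripper is mounted at the origin on the work surface. World frame = base frame: x ahead of the robot, y to its left, z up, the work surface at z = 0. Lengths are in m, angles in rad, forces in N, time in s.
With the tool pointing down it reaches from about 0.325 to 0.925 m from the base axis. Payload 3.1 kg.
Tool frame: the origin (TCP) lies at the centre of the arm's flange, where the gripper is bolted on; the fingertips stand 173 mm ahead of it and the grasp point (between the pads) lies ahead of it (hold_point_z is the z of the grasp point in the tool frame, in m); z points along the fingers, y is the line along which they close (so a half turn about z gives the same grasp; the last joint's range is limited). The gripper opens to 85 mm and grips with 20 to 120 N. Pads are 22 mm wide; open, the fingers measure 114 mm over their backs; the gripper's body (76 mm by 85 mm) begins 54 mm behind the grasp point. The pads swing forward as they close: fully open they stand 13 mm farther back than shut.
Start: joints at [1.116, 0.217, 1.613, -0, 1.311, -0.112], TCP at [0.21, 0.589, 0.405] pointing down, gripper open.
Joint ranges: [-2.75, 2.75], [-0.78, 2.1], [0.31, 2.55], [-1.13, 4.27], [0.13, 2.63], [-2.58, 2.58]. Speed limits (rad/s): [2.79, 2.79, 3.14, 3.14, 3.14, 3.14].

### API

Orientations are given as a rotation vector (axis times angle).
In Python, from cell import observe, camera, sign_off, search_frame, cut_out, hold_point_z gives the robot as it stands. The module is installed in compiled form; this text tells all that it offers.
- The arm moves only by the tool drive_tool, never from a script. Its argument "deltas" is a list of rows, each an object with "hand": the gripper's target within -1 to 1 (shut at 1, half-way at 0, fully open at -1); "travel": the shift along the tool's x, y, z as a fraction of full scale, a list of three; "yaw": the turn about the tool's z as a fraction of full scale. A call has exactly 10 rows; each row is the pose to reach, as a shift and turn from the pose commanded when the call began, along the tool's axes at that moment; what a row does not reach only later rows make up. Full scale, the value 1, is 0.2 m for a shift and 60 degrees for a turn. A row lasts 1/8 s, in which the tool goes at most 62.5 mm and 10.7 degrees, less where a joint would pass 70% of its speed; a pose out of reach is approached as far as the arm can. A call with a number of a shift or a turn outside -1 to 1 is refused whole. A call with a gripper value outside its range is refused whole. The fingers move at their own pace and stop on an object; "newtons" is the grip in N (left out, the last holds). Time passes only in rows, so rows that repeat a pose let the fingers close, or fill a call up. It gives the time, the measured TCP pose, the force, the opening and the grip force at its end, in the units of the state.
- observe(): the state, without advancing time (a new reading comes with each control period).
- camera(name): name is "scene" or "side" or "wrist"; returns a dict with "frame" (480x640x3 uint8, red, green, blue), "depth" (480x640 float32, m along the optical axis (not along the pixel's ray), 0 where there is no reading), "fx", "fy", "cx", "cy" (pixels), "k1" (the pictures are not rectified: a ray, as slopes to the right and down, at radius r is drawn at 1 + k1 r^2 times it, then the intrinsics apply), "R" (3x3) and "t" (3): a world point X has camera coordinates R X + t. Camera axes: x right, y down, z forward; pixel columns grow to the right and rows downward; lengths in m; the calibration is good to about 2 mm. A picture is of the moment at which its call begins.
- sign_off(): hands the job in; it is judged then, once.
Trained networks look in a picture, given as the dict that the camera call returned (one of the last four; its "shot" number tells which), for a name from the list of things; names that differ only in an ending like _2 or _b are one class to them, and where a whole thing is asked for, a point or a joint stands for the part that bears it (a point fixed in the world has none). Each returns a list of dicts, best first, with "p" (0 to 1); they miss things now and then, are a little off and sometimes report something else, mostly with a low value. They report only what shows in the picture. A call takes as long as a camera call. They do not tell look-alikes from the thing itself.
- search_frame(picture, name): "xy" ([column, row] in pixels, amid what is visible of it).
- cut_out(picture, name): "pixels" (480x640 bool, what is visible of it) and "xy" ([column, row] in pixels, amid what is visible of it).
The state is a dict: "t": time; "joint_positions": joint angles; "qvel": joint speeds; "effort": joint torques, N m; "position": TCP position; "tcp_rot": TCP orientation; "wrist_force": force on the tool from outside, world axes, zero at the start; "torque": the same for the moment, N m; "width": opening from 0.0 (shut) to 1.0 (fully open); "grasp_force": force on a finger pad.
Only numpy, scipy, OpenCV 4.12 (cv2) and the standard library are available. Lean on these libraries where they do the work, as an engineer would, in place of code of your own. Each camera call takes 0.05 s, during which the arm holds its last target. There are 200 camera calls.

### The job

Lower the hinged cover of the white autosampler tub fully closed so that the spindle comes up through it. Then take the ring pliers out of their stand by squeezing the handles together to the stop, which spreads the steel retaining ring and grips it on the tips; carry it over, slide the ring down over the spindle to its groove, until it rests lightly and about level on the cover's raised boss. Finish there still holding the pliers squeezed, with the ring spread and not let go, the pliers themselves leaning on nothing, and leave the other things on the bench where they are.

Things in the scene. Friction and masses are not known exactly. Their poses are not given: they have to be found in the camera images.
- module: White open tub of the autosampler, 170 (x) by 160 (y) by 56 mm high, fixed to the bench. Origin: centre of its underside, on the spindle's axis; x points from its front to the hinge side, z up. The vertical steel spindle in its middle is 24 mm in diameter; its flat top is 95 mm above the bench, the last 6 mm tapering to 16 mm across; a groove 19 mm in diameter runs from 71.5 to 82.5 mm above the bench.
- cover (a joint): Angle of the white cover, rad: 0 closed (lying flat on the tub), growing as it opens upward, at most 1.25. The hinge is stiff: the cover stays where left; 1 to 4 N at the free edge moves it down. It is 6 mm thick, 160 mm wide, 170 mm long from the hinge, then a tab 60 mm wide reaches to 191 mm. It may be pushed down on its outer (upper) face, following the arc.
- cover_hinge (a point): Point on the cover's hinge line (85 mm from the spindle axis, 56 mm above the bench), in the middle of its width; axes fixed to the cover: -x runs from the hinge to the tab in the cover's plane, z is the normal of its outer face.
- cover_edge (a point): Point on the outer face of the cover's tab, 175 mm from the hinge line, in the middle of the width; axes as cover_hinge.
- spindle_seat (a point): Point on the spindle's axis, 72 mm above the bench: the height of the top of the closed cover's boss, a raised collar, 10 mm high, round its hole, 32 mm across and open towards the front; there the ring's underside has to lie; axes as the tub.
- stand: Aluminium loading stand fixed to the bench, base 100 by 110 mm; two uprights, 78 mm apart between centres along its y, carry the pliers' cross-bar (82 mm high) between lips 5 mm high; a ledge 20 mm high carries the ring. Origin: underside, straight below the pliers' pivot; axes as the pliers in the stand. The pliers lift straight up out of it.
- pliers: Ring pliers standing upright, 0.17 kg. Origin: midway between the two pivots, 84.5 mm above the bench in the stand; z up, handles and tips move along y, +x is the ring's side. Cross-bar at the pivot 84 (y) by 26 (x) by 5 mm. Two grey handles, 14 mm wide in x, from 37 to 95 mm above the pivot, over their outer faces 62 mm wide at mid-length when free, 34 mm and parallel at the stop. The tips end 67 mm below the pivot.
- pliers_grip (a point): Midway between the handles, 66 mm above the pliers' pivot: the height to take them; axes as the pliers.
- pliers_l (a joint): Squeeze of the pliers, rad: 0 free (handles apart), 0.216 at the stop (ring fully spread). Squeezing the handles spreads the tips below the pivot; it takes about 10 N on each handle; a spring opens them when let go.
- ring: Steel retaining ring, an open C with two lugs, 33 mm outside, 5 mm thick, 0.03 kg, flat on the stand's ledge, the pliers' tips between its lugs. Origin: mid-thickness, at the back, opposite the gap; -x points to the lugs, z up. Free bore 21 mm; spread, it passes the spindle with about 2 mm to spare all round. On the squeezed pliers the lugs sit in the tips: same yaw, pivot about 62 mm above the ring's mid-plane.
- ring_bore (a point): Centre of the ring's bore when spread, at the level of its underside: 17.5 mm from the ring's origin towards the lugs. On the squeezed pliers it lies about 14 mm from the pliers' axis along +x of the pliers. This point has to come to spindle_seat. The ring meets the boss softly (about 1 N): pushed over 2 mm further it tips, lugs down.
- ring_l (a joint): Spread of the ring, rad: 0 free, about 0.34 on fully squeezed pliers.
- screwdriver: Bystander: screwdriver 160 mm long lying on the bench.
- solvent_bottle: Bystander: glass bottle with orange cap, 160 mm tall.
- beaker: Bystander: glass beaker, 85 mm tall.
- jar: Bystander: amber jar, 70 mm tall.
- timer: Bystander: small white display box, 55 mm tall.
- mouse: Bystander: computer mouse.
- wrench: Bystander: wrench 150 mm long lying on the bench.
- vial: Bystander: capped amber vial, 22 mm across, 32 mm tall.
Not all that is in view belongs to the job. There is more than one size of the pliers; the one meant has the size given above.

How it is judged:
On the way, in this order (a step that is already met when the one before it is completed fails the run):
1. the cover is closed (value of joint cover below 0.04 rad), for 0.2 s.
2. the pliers hold the spread ring lifted clear of the stand (value of joint ring_l above 0.2 rad and height (world z) of ring_bore above 0.1 m and contact force between pliers and ring above 0.5 N and contact force between the fingers and pliers above 2 N), for 0.2 s.
At the end, for the whole second after the job is handed in: Cover closed (under 0.05 rad); ring round the spindle, bore centre within 5 mm of the axis, underside from 3 mm below to 5 mm above the boss top, tilt under 0.25 rad, still spread over 0.2 rad by the pliers; fingers hold them, still, pressing the tub, cover or spindle with under 3 N (value of joint cover below 0.05 rad and horizontal distance between ring_bore and spindle_seat below 0.005 m and z of ring_bore in the frame of spindle_seat between -0.003 and 0.005 m and angle between ring's own z axis and vertical below 0.25 rad and value of joint ring_l above 0.2 rad and contact force between pliers and ring above 0.5 N and contact force between the fingers and pliers above 2 N and contact force between pliers and module below 3 N and linear speed of pliers below 0.03 m/s); the arm keeps its last pose, push and grip.
It fails at once if a bystander is moved by more than 30 mm (distance of any of screwdriver, solvent_bottle, beaker, jar, timer, mouse, wrench, vial from where it was at the start of the episode above 0.03 m).
It also fails if it takes over 58 s, if anything falls off the work surface, if the arm or the gripper's body presses on something with over 40 N, if the wrist force passes 120 N, or if a joint passes its speed limit or range.

## Working session

There is one attempt and no reset: what is moved stays moved. The work goes in short steps, Python scripts to look and compute and a tool call to move; the robot and the scene stay as the last step left them, time stands still between calls to the robot, and variables do not carry over. Pictures are saved under pics/ and viewed, at most 10 in all, crops included, and the job is handed in when it is done.

Besides the shell and the picture viewer there is one more tool, called after ">>>" as name([rows], argument=value, ...), one row to a line, values as JSON. drive_tool: Moves the arm, as the interface text tells. Its arguments: {"type":"object","properties":{"deltas":{"type":"array","items":{"type":"object","properties":{"hand":{"type":"number"},"travel":{"type":"array","items":{"type":"number"}},"yaw":{"type":"number"}}}},"newtons":{"type":"number"}},"required":["deltas"]}

```bash
mkdir -p pics; cat > h.py <<'E'
import numpy as np, cv2
from cell import *
from scipy.spatial.transform import Rotation as Ro
def save(c,n): cv2.imwrite('pics/'+n+'.png',c['frame'][:,:,::-1])
def cloud(c):
    K=np.array([[c['fx'],0,c['cx']],[0,c['fy'],c['cy']],[0,0,1]])
    v,u=np.mgrid[:480,:640]
    p=cv2.undistortPoints(np.stack([u,v],-1).reshape(-1,1,2).astype(float),K,np.array([c['k1'],0,0,0.])).reshape(480,640,2)
    d=c['depth']; X=np.dstack([p*d[...,None],d])
    return (X-c['t'])@c['R']
def st():
    s=observe(); print(s['t'],np.round(s['position'],4),np.round(s['tcp_rot'],3),'F',np.round(s['wrist_force'],1),'w',round(s['width'],3),'g',round(s['grasp_force'],1)); return s
E
cat > a.py <<'E'
from h import *
print(hold_point_z); st()
print(Ro.from_rotvec(observe()['tcp_rot']).as_matrix().round(3))
for n in ['scene','side']:
    c=camera(n); save(c,n+'0'); P=cloud(c); print(n,(-c['R'].T@c['t']).round(2))
    np.savez(n+'0.npz',P=P,f=c['frame'])
    for o in ['module','cover','stand','pliers','ring','screwdriver','solvent_bottle','beaker','jar','timer','mouse','wrench','vial']:
        for r in cut_out(c,o)[:3]:
            if r['p']<.3: continue
            m=r['pixels']&(c['depth']>0); q=P[m]
            if len(q): print(o,round(r['p'],2),np.round(r['xy']),m.sum(),np.median(q,0).round(3),np.percentile(q,3,axis=0).round(3),np.percentile(q,97,axis=0).round(3))
E
python3 a.py
```

```text
0.1547
0.0 [0.2099 0.5883 0.4033] [-0.536 -3.095  0.004] F [ 1.   1.2 -0.4] w 0.998 g 0.0
[[-0.942  0.336 -0.001]
 [ 0.336  0.942 -0.002]
 [ 0.    -0.002 -1.   ]]
scene [ 1.29 -0.43  0.71]
module 0.67 [415. 262.] 6976 [0.61  0.177 0.097] [0.502 0.122 0.006] [0.668 0.276 0.192]
module 0.55 [419. 246.] 4771 [0.614 0.194 0.129] [0.558 0.125 0.063] [0.668 0.278 0.197]
cover 0.95 [421. 244.] 4710 [0.614 0.194 0.13 ] [0.559 0.124 0.064] [0.668 0.276 0.197]
cover 0.59 [283. 324.] 116 [ 0.58  -0.134  0.024] [ 0.558 -0.147  0.019] [ 0.593 -0.117  0.027]
stand 0.62 [281. 322.] 1881 [ 0.575 -0.143  0.014] [ 0.526 -0.184  0.004] [ 0.615 -0.084  0.085]
pliers 0.89 [146. 254.] 1159 [ 0.207 -0.333  0.018] [ 0.126 -0.413 -0.   ] [ 0.299 -0.241  0.034]
pliers 0.83 [280. 286.] 924 [ 0.558 -0.124  0.086] [ 0.437 -0.169 -0.001] [ 0.568 -0.083  0.174]
pliers 0.75 [288. 269.] 181 [ 0.557 -0.11   0.139] [ 0.55  -0.127  0.029] [ 0.562 -0.101  0.176]
ring 0.65 [289. 321.] 141 [ 0.581 -0.129  0.023] [ 0.558 -0.146  0.017] [ 0.595 -0.112  0.027]
ring 0.59 [416. 256.] 7013 [0.61  0.177 0.096] [0.502 0.122 0.005
[... 1692 characters left out ...]
0.086] [0.718 0.159 0.007] [0.77  0.213 0.159]
beaker 0.73 [229. 225.] 643 [ 0.784 -0.007  0.057] [ 0.76  -0.066 -0.001] [0.82  0.013 0.085]
beaker 0.41 [238. 268.] 693 [0.605 0.221 0.139] [ 0.548 -0.008 -0.001] [0.709 0.286 0.207]
jar 0.72 [260. 199.] 417 [ 0.752 -0.164  0.045] [ 0.733 -0.201  0.005] [ 0.783 -0.15   0.072]
jar 0.56 [322. 170.] 292 [ 0.644 -0.409  0.042] [ 0.622 -0.499 -0.002] [ 0.693 -0.383  0.06 ]
timer 0.51 [319. 173.] 232 [ 0.644 -0.403  0.051] [ 0.624 -0.462  0.005] [ 0.681 -0.386  0.059]
mouse 0.59 [274. 408.] 1255 [0.388 0.459 0.029] [0.344 0.427 0.016] [0.438 0.488 0.032]
wrench 0.49 [371. 188.] 146 [ 0.47  -0.439  0.007] [ 0.432 -0.496  0.001] [ 0.523 -0.386  0.011]
```

View pics/scene0.png

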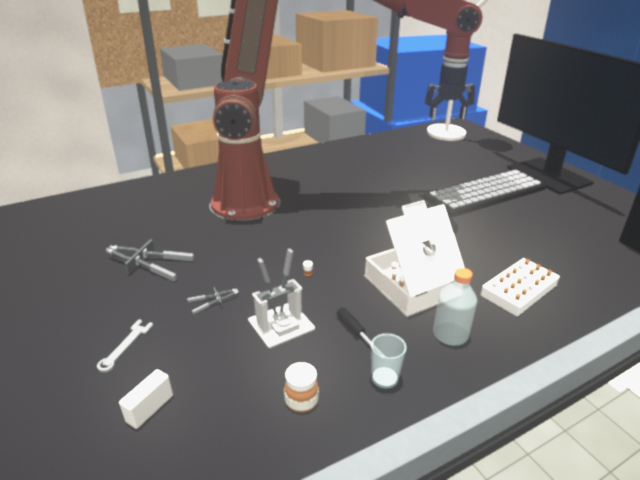

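View pics/side0.png

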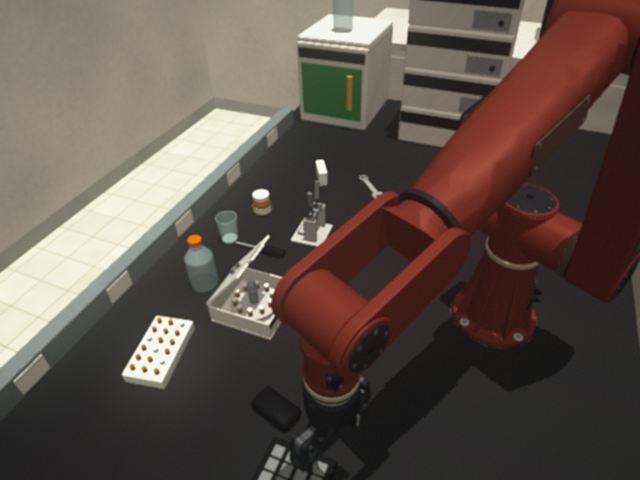

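The scene shows the tub with its cover open about 1 rad (hinge side away, around px 425,245). The pliers stand in the stand at px (280,290), and two other pliers lie on the bench as look-alikes. Next I'll fit the geometry from the clouds.

```bash
cat > b.py <<'E'
from h import *
A=[np.load(n+'0.npz') for n in ['scene','side']]
def rect(q,l):
    r=cv2.minAreaRect((q[:,:2]*1000).astype(np.float32)); print(l,len(q),np.round(r[0],1),np.round(r[1],1),round(r[2],1))
for n,a in zip(['scene','side'],A):
    P=a['P'];f=a['f'].astype(int)
    # cover plane
    box=(abs(P[...,0]-.6)<.13)&(abs(P[...,1]-.19)<.12)&(f.min(-1)>120)
    q=P[box&(P[...,2]>.075)&(P[...,2]<.23)]
    for i in range(6):
        c=q.mean(0);w=np.linalg.svd(q-c,full_matrices=False)[2][2]; w*=np.sign(w[2]); d=(q-c)@w
        q=q[abs(d)<max(.004,1.5*d.std())] if i<5 else q
    print(n,'cover n',w.round(3),'c',c.round(3),'ang',np.arccos(w[2]),'std',d.std(),len(q), 'dir',np.degrees(np.arctan2(w[1],w[0])))
    h=np.array([-w[1],w[0],0]);h/=np.linalg.norm(h); u=np.cross(w,h); u*=np.sign(u[2])
    lh=(q-c)@h; lu=(q-c)@u
    print('lat',np.percentile(lh,[.5,99.5]).round(4),'up',np.percentile(lu,[.2,99.8]).round(4),'top z',q[:,2].max())
    lo=q[abs(q[:,2]-.11)<.03];ll=(lo-c)@h; print('lat low',np.percentile(ll,[1,99]).round(4),'h',h.round(3))
    r=P[box&(abs(P[...,2]-.055)<.004)]; rect(r,'rim')
    r=P[box&(P[...,2]<.058)&(P[...,2]>.006)]; rect(r,'tub')
    sb=(abs(P[...,0]-.56)<.09)&(abs(P[...,1]+.135)<.09)
    rect(P[sb&(f.min(-1)>110)&(P[...,2]<.02)&(P[...,2]>.002)],'base')
    rect(P[sb&(abs(P[...,2]-.085)<.006)],'bar')
    rect(P[sb&(P[...,2]>.12)&(P[...,2]<.185)],'handles')
E
python3 b.py
```

```text
scene cover n [0.777 0.007 0.63 ] c [0.608 0.199 0.137] ang 0.8894887171052067 std 0.001598883171257057 4112 dir 0.5203121578386571
lat [-0.077   0.0839] up [-0.0796  0.0904] top z 0.2090620443968234
lat low [-0.0762  0.0836] h [-0.009  1.     0.   ]
rim 281 [613. 200.] [160.6 235.2] 88.9
tub 2027 [612.5 200.5] [162.2 234.6] 90.0
base 1188 [ 560.7 -132.6] [113.6 111.9] 3.1
bar 476 [ 556.6 -132.6] [40.7 97.8] 3.3
handles 285 [ 557.5 -133.1] [16.8 73.9] 4.9
side cover n [0.769 0.018 0.639] c [0.589 0.224 0.159] ang 0.8771129068235591 std 0.0014459907817524478 475 dir 1.3216834293479385
lat [-0.0982  0.0619] up [-0.1047  0.0655] top z 0.2095620862002945
lat low [-0.0988  0.0616] h [-0.023  1.     0.   ]
rim 206 [581.3 204.8] [170.7 164.2] 1.1
tub 966 [581.3 204.8] [170.7 164.2] 1.1
base 403 [ 562.5 -130. ] [102.  112.4] 4.8
bar 187 [ 552.3 -131.8] [ 36.8 108.6] 3.2
handles 166 [ 553.  -131.1] [15.8 77.9] 3.7
```

>>> drive_tool([
  {"hand": 1, "travel": [-0.12, -0.07, -0.05], "yaw": -0.1},
  {"hand": 1, "travel": [-0.3, -0.18, -0.1], "yaw": -0.22},
  {"hand": 1, "travel": [-0.5, -0.3, -0.1], "yaw": -0.34},
  {"hand": 1, "travel": [-0.7, -0.42, -0.1], "yaw": -0.387},
  {"hand": 1, "travel": [-0.88, -0.53, -0.1], "yaw": -0.387},
  {"hand": 1, "travel": [-1, -0.6, -0.1], "yaw": -0.387},
  {"hand": 1, "travel": [-1, -0.6, -0.1], "yaw": -0.387},
  {"hand": 1, "travel": [-1, -0.6, -0.1], "yaw": -0.387},
  {"hand": 1, "travel": [-1, -0.6, -0.1], "yaw": -0.387},
  {"hand": 1, "travel": [-1, -0.6, -0.1], "yaw": -0.387},
], newtons=30)

```text
t: 2.65
position: [0.3575, 0.4091, 0.4247]
tcp_rot: [0.1, -3.14, -0.0]
wrist_force: [-0.2, 1.0, 0.3]
width: 0.002
grasp_force: 0.0
```

```bash
cat >> h.py <<'E'
def go(W,s=None):
    """world TCP shifts to targets -> travel fractions"""
    s=s or observe(); R=Ro.from_rotvec(s['tcp_rot']).as_matrix()
    for w in np.atleast_2d(W): print(w.round(4),'->',(R.T@(w-s['position'])/.2).round(3))
E
python3 - <<'E'
from h import *
s=st(); print(Ro.from_rotvec(s['tcp_rot']).as_matrix().round(3))
go([[.575,.203,.425],[.558,.203,.425]])
c=camera('wrist'); save(c,'w1')
E
```

```text
2.65 [0.3575 0.4091 0.4247] [ 0.1  -3.14 -0.  ] F [-0.2  1.   0.3] w 0.002 g 0.0
[[-0.998 -0.064 -0.   ]
 [-0.064  0.998  0.   ]
 [ 0.     0.    -1.   ]]
[0.575 0.203 0.425] -> [-1.019 -1.098 -0.002]
[0.558 0.203 0.425] -> [-0.935 -1.092 -0.002]
```

>>> drive_tool([
  {"hand": 1, "travel": [-0.15, -0.15, 0]},
  {"hand": 1, "travel": [-0.35, -0.35, 0]},
  {"hand": 1, "travel": [-0.55, -0.55, 0]},
  {"hand": 1, "travel": [-0.75, -0.75, 0]},
  {"hand": 1, "travel": [-0.92, -0.92, 0]},
  {"hand": 1, "travel": [-1, -1, 0]},
  {"hand": 1, "travel": [-1, -1, 0]},
  {"hand": 1, "travel": [-1, -1, 0.1]},
  {"hand": 1, "travel": [-1, -1, 0.15]},
  {"hand": 1, "travel": [-1, -1, 0.15]},
])

```text
invalid input
```

```bash
python3 - <<'E'
from h import *
s=st()
hx,hz,yc=.666,.056,.203
W=[]
for th in [.9,.8,.7,.6,.5,.4,.3,.2,.1,.0,-.02]:
    # tip edge contact at r=.168 on outer face(6mm), tip centre +8mm in x
    r=.168; x=hx-r*np.cos(th)+.006*np.sin(th)+.009*np.sin(max(th,0)); z=hz+r*np.sin(th)+.006*np.cos(th)
    W.append([x,yc,z+.173])
go(W)
E
```

```text
2.7 [0.3576 0.409  0.4246] [ 0.1  -3.14  0.  ] F [ 0.2  0.7 -0.1] w -0.002 g 0.0
[0.5733 0.203  0.3643] -> [-1.011 -1.097  0.301]
[0.5597 0.203  0.3537] -> [-0.943 -1.092  0.355]
[0.5472 0.203  0.3418] -> [-0.881 -1.088  0.414]
[0.5358 0.203  0.3288] -> [-0.824 -1.085  0.479]
[0.5258 0.203  0.3148] -> [-0.774 -1.081  0.549]
[0.5171 0.203  0.2999] -> [-0.731 -1.079  0.623]
[0.5099 0.203  0.2844] -> [-0.695 -1.076  0.701]
[0.5043 0.203  0.2683] -> [-0.667 -1.075  0.782]
[0.5003 0.203  0.2517] -> [-0.647 -1.073  0.864]
[0.498 0.203 0.235] -> [-0.635 -1.073  0.948]
[0.4979 0.203  0.2316] -> [-0.635 -1.073  0.965]
```

>>> drive_tool([
  {"hand": 1, "travel": [-0.15, -0.15, 0], "yaw": 0},
  {"hand": 1, "travel": [-0.35, -0.35, 0], "yaw": 0},
  {"hand": 1, "travel": [-0.55, -0.55, 0], "yaw": 0},
  {"hand": 1, "travel": [-0.75, -0.75, 0], "yaw": 0},
  {"hand": 1, "travel": [-0.92, -0.92, 0], "yaw": 0},
  {"hand": 1, "travel": [-1, -1, 0], "yaw": 0},
  {"hand": 1, "travel": [-1, -1, 0.05], "yaw": 0},
  {"hand": 1, "travel": [-1, -1, 0.15], "yaw": 0},
  {"hand": 1, "travel": [-1, -1, 0.2], "yaw": 0},
  {"hand": 1, "travel": [-1, -1, 0.2], "yaw": 0},
])

```text
t: 3.95
position: [0.5688, 0.2221, 0.3824]
tcp_rot: [0.101, -3.136, 0.001]
wrist_force: [0.1, -0.2, -0.1]
width: 0.002
grasp_force: 0.0
```

```bash
cat > arc.py <<'E'
from h import *
s=st()
hx,hz,yc=.666,.056,.203
W=[]
for th in [.9,.8,.7,.6,.5,.4,.3,.2,.1,.0,-.02]:
    r=.168; x=hx-r*np.cos(th)+.006*np.sin(th)+.009*np.sin(max(th,0)); z=hz+r*np.sin(th)+.006*np.cos(th)
    W.append([x,yc,z+.173])
go(W)
E
python3 arc.py
```

```text
3.95 [0.5688 0.2221 0.3824] [ 1.010e-01 -3.136e+00  1.000e-03] F [ 0.1 -0.2 -0.1] w 0.002 g 0.0
[0.5733 0.203  0.3643] -> [-0.017 -0.097  0.09 ]
[0.5597 0.203  0.3537] -> [ 0.051 -0.092  0.144]
[0.5472 0.203  0.3418] -> [ 0.113 -0.088  0.203]
[0.5358 0.203  0.3288] -> [ 0.169 -0.085  0.269]
[0.5258 0.203  0.3148] -> [ 0.219 -0.081  0.339]
[0.5171 0.203  0.2999] -> [ 0.262 -0.079  0.413]
[0.5099 0.203  0.2844] -> [ 0.298 -0.076  0.491]
[0.5043 0.203  0.2683] -> [ 0.325 -0.074  0.572]
[0.5003 0.203  0.2517] -> [ 0.345 -0.073  0.655]
[0.498 0.203 0.235] -> [ 0.356 -0.072  0.739]
[0.4979 0.203  0.2316] -> [ 0.356 -0.072  0.755]
```

>>> drive_tool([
  {"hand": 1, "travel": [-0.01, -0.09, 0.0], "yaw": 0},
  {"hand": 1, "travel": [-0.01, -0.09, 0.05], "yaw": 0},
  {"hand": 1, "travel": [0.02, -0.09, 0.1], "yaw": 0},
  {"hand": 1, "travel": [0.05, -0.09, 0.144], "yaw": 0},
  {"hand": 1, "travel": [0.085, -0.09, 0.173], "yaw": 0},
  {"hand": 1, "travel": [0.113, -0.09, 0.203], "yaw": 0},
  {"hand": 1, "travel": [0.142, -0.09, 0.236], "yaw": 0},
  {"hand": 1, "travel": [0.169, -0.085, 0.269], "yaw": 0},
  {"hand": 1, "travel": [0.195, -0.085, 0.304], "yaw": 0},
  {"hand": 1, "travel": [0.219, -0.08, 0.339], "yaw": 0},
])

```text
t: 5.2
position: [0.5271, 0.2025, 0.3164]
tcp_rot: [0.098, -3.14, 0.001]
wrist_force: [1.1, -0.1, -0.2]
width: 0.003
grasp_force: 0.4
```

```bash
python3 arc.py; python3 -c "
from h import *
c=camera('side');save(c,'s2')"
```

```text
5.2 [0.5271 0.2025 0.3164] [ 9.80e-02 -3.14e+00  1.00e-03] F [ 1.1 -0.1 -0.2] w 0.003 g 0.4
[0.5733 0.203  0.3643] -> [-0.231 -0.012 -0.24 ]
[0.5597 0.203  0.3537] -> [-0.163 -0.008 -0.187]
[0.5472 0.203  0.3418] -> [-0.1   -0.004 -0.127]
[0.5358 0.203  0.3288] -> [-0.044 -0.    -0.062]
[0.5258 0.203  0.3148] -> [0.007 0.003 0.008]
[0.5171 0.203  0.2999] -> [0.05  0.006 0.082]
[0.5099 0.203  0.2844] -> [0.085 0.008 0.16 ]
[0.5043 0.203  0.2683] -> [0.113 0.01  0.241]
[0.5003 0.203  0.2517] -> [0.133 0.011 0.323]
[0.498 0.203 0.235] -> [0.145 0.012 0.407]
[0.4979 0.203  0.2316] -> [0.145 0.012 0.424]
```

View pics/s2.png

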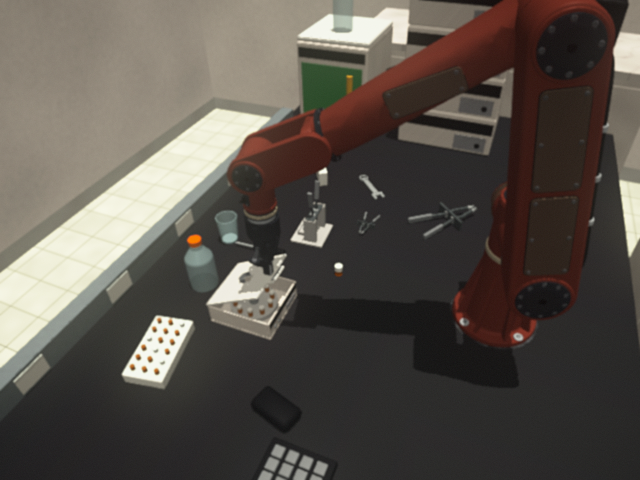

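The cover follows the fingertips (tab at px 272,262), so I'll continue down the arc.

>>> drive_tool([
  {"hand": 1, "travel": [0.02, 0.005, 0.045], "yaw": 0},
  {"hand": 1, "travel": [0.045, 0.005, 0.085], "yaw": 0},
  {"hand": 1, "travel": [0.065, 0.005, 0.125], "yaw": 0},
  {"hand": 1, "travel": [0.08, 0.01, 0.165], "yaw": 0},
  {"hand": 1, "travel": [0.095, 0.01, 0.205], "yaw": 0},
  {"hand": 1, "travel": [0.11, 0.01, 0.245], "yaw": 0},
  {"hand": 1, "travel": [0.125, 0.01, 0.29], "yaw": 0},
  {"hand": 1, "travel": [0.13, 0.01, 0.33], "yaw": 0},
  {"hand": 1, "travel": [0.135, 0.01, 0.37], "yaw": 0},
  {"hand": 1, "travel": [0.14, 0.01, 0.395], "yaw": 0},
])

```text
t: 6.5
position: [0.4993, 0.2028, 0.2372]
tcp_rot: [0.098, -3.14, 0.0]
wrist_force: [0.5, 0.1, 1.0]
width: -0.003
grasp_force: 0.3
```

```bash
python3 arc.py | tail -3
```

```text
[0.5003 0.203  0.2517] -> [-0.005  0.001 -0.073]
[0.498 0.203 0.235] -> [0.006 0.001 0.011]
[0.4979 0.203  0.2316] -> [0.007 0.001 0.028]
```

>>> drive_tool([
  {"hand": 1, "travel": [0.005, 0, 0.01], "yaw": 0},
  {"hand": 1, "travel": [0.005, 0, 0.015], "yaw": 0},
  {"hand": 1, "travel": [0.005, 0, 0.02], "yaw": 0},
  {"hand": 1, "travel": [0.005, 0, 0.025], "yaw": 0},
  {"hand": 1, "travel": [0.005, 0, 0.025], "yaw": 0},
  {"hand": 1, "travel": [0.005, 0, 0.025], "yaw": 0},
  {"hand": 1, "travel": [0.005, 0, 0.025], "yaw": 0},
  {"hand": 1, "travel": [0.005, 0, 0.025], "yaw": 0},
  {"hand": 1, "travel": [0.005, 0, 0.025], "yaw": 0},
  {"hand": 1, "travel": [0.005, 0, 0.025], "yaw": 0},
])

```text
t: 7.75
position: [0.4986, 0.2028, 0.2353]
tcp_rot: [0.099, -3.139, 0.001]
wrist_force: [-6.5, -1.7, 13.5]
width: -0.0
grasp_force: 6.9
```

>>> drive_tool([
  {"hand": 1, "travel": [0, 0, -0.15], "yaw": 0},
  {"hand": 1, "travel": [0, 0, -0.4], "yaw": 0},
  {"hand": 1, "travel": [0, 0, -0.65], "yaw": 0},
  {"hand": 1, "travel": [-0.1, 0, -0.85], "yaw": 0},
  {"hand": 0, "travel": [-0.2, 0, -0.95], "yaw": 0},
  {"hand": -1, "travel": [-0.3, 0, -0.98], "yaw": 0},
  {"hand": -1, "travel": [-0.4, 0, -0.98], "yaw": 0},
  {"hand": -1, "travel": [-0.4, 0, -0.98], "yaw": 0},
  {"hand": -1, "travel": [-0.4, 0, -0.98], "yaw": 0},
  {"hand": -1, "travel": [-0.4, 0, -0.98], "yaw": 0},
])

```text
t: 9.0
position: [0.5776, 0.2078, 0.4286]
tcp_rot: [0.098, -3.139, 0.0]
wrist_force: [0.3, 0.0, 0.2]
width: 1.001
grasp_force: 0.0
```

```bash
cat > c.py <<'E'
from h import *
s=st()
cs={n:camera(n) for n in ['scene','side','wrist']}
save(cs['wrist'],'w3')
for n,c in cs.items():
    P=cloud(c); f=c['frame'].astype(int); np.savez(n+'3.npz',P=P,f=f,d=c['depth'])
    box=(abs(P[...,0]-.581)<.13)&(abs(P[...,1]-.203)<.12)&(c['depth']>0)
    q=P[box&(abs(P[...,2]-.06)<.012)&(f.min(-1)>120)]
    if len(q)<50: print(n,len(q));continue
    r=cv2.minAreaRect((q[:,:2]*1000).astype(np.float32))
    A=np.c_[q[:,:2],np.ones(len(q))]; a=np.linalg.lstsq(A,q[:,2],rcond=None)[0]
    print(n,len(q),np.round(r[0],1),np.round(r[1],1),r[2],'zmed',np.median(q[:,2]),'slope',a[:2].round(3))
    for lo,hi in [(.09,.1),(.082,.1),(.068,.076)]:
        q=P[box&(P[...,2]>lo)&(P[...,2]<hi)&(np.hypot(P[...,0]-.581,P[...,1]-.203)<.03)]
        if len(q): print(lo,len(q),q.mean(0).round(4),q.min(0).round(4),q.max(0).round(4))
    for o in ['spindle_seat','cover']:
        for g in search_frame(c,o)[:1]: print(o,g)
print('wc',(-cs['wrist']['R'].T@cs['wrist']['t']).round(3))
E
python3 c.py
```

```text
9.0 [0.5776 0.2078 0.4286] [ 0.098 -3.139  0.   ] F [0.3 0.  0.2] w 1.001 g 0.0
scene 3178 [574.3 202.1] [164.7 197.4] 89.90756225585938 zmed 0.060941881193700656 slope [-0.008  0.014]
0.09 44 [0.5844 0.1997 0.0934] [0.5748 0.1907 0.0908] [0.5935 0.2109 0.0961]
0.082 79 [0.5858 0.1984 0.0902] [0.5748 0.1898 0.0821] [0.5937 0.2109 0.0961]
0.068 65 [0.5884 0.1982 0.0711] [0.5707 0.1846 0.0681] [0.6    0.2169 0.0759]
spindle_seat {'xy': [412.8, 272.8], 'p': 0.68}
cover {'xy': [411.0, 262.9], 'p': 0.95}
side 3141 [572.1 204.8] [194.4 165.3] 0.7650237679481506 zmed 0.06144631391658541 slope [-0.001 -0.006]
0.09 49 [0.5786 0.2068 0.0936] [0.569  0.1971 0.0903] [0.5908 0.2181 0.0977]
0.082 70 [0.5783 0.2082 0.0915] [0.568  0.1971 0.0837] [0.5908 0.2181 0.0977]
0.068 52 [0.5793 0.2107 0.0716] [0.5692 0.1894 0.0682] [0.5963 0.2223 0.0755]
spindle_seat {'xy': [252.8, 299.1], 'p': 0.86}
cover {'xy': [251.7, 291.3], 'p': 0.77}
wrist 25448 [572.7 203.3] [191.5 161.3] 0.6125319600105286 zmed 0.06269626977093984 slope [-0. -0.]
0.09 461 [0.5812 0.2031 0.0942] [0.5709 0.1916 0.09  ] [0.5937 0.2146 0.0974]
0.082 512 [0.5806 0.203  0.0935] [0.5704 0.1913 0.0833] [0.5941 0.2147 0.0974]
0.068 181 [0.5792 0.203  0.072 ] [0.5704 0.1876 0.068 ] [0.5955 0.219  0.0743]
spindle_seat {'xy': [312.0, 201.4], 'p': 0.94}
cover {'xy': [314.8, 196.8], 'p': 0.85}
wc [0.505 0.203 0.399]
```

View pics/w3.png

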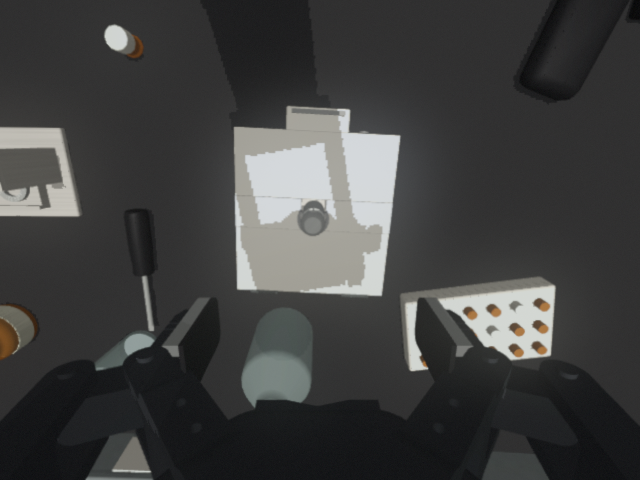

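The cover is flat and closed, with the spindle at px (312,215), which puts it at about (0.582, 0.203) in the world. On to the pliers.

>>> drive_tool([
  {"hand": -1, "travel": [0, -0.12, 0], "yaw": 0},
  {"hand": -1, "travel": [0, -0.3, 0], "yaw": 0},
  {"hand": -1, "travel": [0, -0.5, 0], "yaw": 0},
  {"hand": -1, "travel": [0, -0.7, 0], "yaw": 0},
  {"hand": -1, "travel": [0, -0.88, 0], "yaw": 0},
  {"hand": -1, "travel": [0.0, -1, 0], "yaw": 0},
  {"hand": -1, "travel": [0.0, -1, 0], "yaw": 0},
  {"hand": -1, "travel": [0, -1, 0], "yaw": 0},
  {"hand": -1, "travel": [0, -1, 0], "yaw": 0},
  {"hand": -1, "travel": [0, -1, 0], "yaw": 0},
])

```text
t: 10.7
position: [0.5907, 0.0091, 0.4289]
tcp_rot: [-0.1, 3.14, 0.0]
wrist_force: [-0.7, -0.1, -0.2]
width: 1.001
grasp_force: 0.0
```

>>> drive_tool([
  {"hand": -1, "travel": [0.03, -0.12, 0], "yaw": 0},
  {"hand": -1, "travel": [0.06, -0.3, 0], "yaw": 0},
  {"hand": -1, "travel": [0.1, -0.5, 0], "yaw": 0},
  {"hand": -1, "travel": [0.15, -0.62, 0], "yaw": 0},
  {"hand": -1, "travel": [0.15, -0.67, 0], "yaw": 0},
  {"hand": -1, "travel": [0.15, -0.67, 0], "yaw": 0},
  {"hand": -1, "travel": [0.15, -0.67, 0], "yaw": 0},
  {"hand": -1, "travel": [0.15, -0.67, 0], "yaw": 0},
  {"hand": -1, "travel": [0.15, -0.67, 0], "yaw": 0},
  {"hand": -1, "travel": [0.15, -0.67, 0], "yaw": 0},
])

```text
t: 11.95
position: [0.5692, -0.1271, 0.4289]
tcp_rot: [0.099, -3.14, -0.0]
wrist_force: [-0.6, 0.1, 0.2]
width: 1.003
grasp_force: 0.0
```

```bash
cat > d.py <<'E'
from h import *
s=st()
c=camera('wrist'); save(c,'w4'); P=cloud(c); f=c['frame'].astype(int); np.savez('wrist4.npz',P=P,f=f,d=c['depth'])
def rect(q,l):
    if len(q)<5: print(l,len(q)); return
    r=cv2.minAreaRect((q[:,:2]*1000).astype(np.float32)); print(l,len(q),np.round(r[0],1),np.round(r[1],1),round(r[2],1))
sb=(abs(P[...,0]-.56)<.09)&(abs(P[...,1]+.135)<.09)&(c['depth']>0)
rect(P[sb&(f.min(-1)>90)&(P[...,2]<.02)&(P[...,2]>.002)],'base')
rect(P[sb&(abs(P[...,2]-.085)<.004)],'bar85')
rect(P[sb&(abs(P[...,2]-.092)<.003)],'lips')
for lo in (.12,.14,.16,.172):
    for sg in (1,-1):
        m=sb&(abs(P[...,2]-lo-.01)<.01)&((P[...,1]+.132)*sg>0)
        if m.sum()>3: print(lo,sg,m.sum(),P[m].mean(0).round(4),P[m].min(0).round(4),P[m].max(0).round(4))
for o in ['pliers_grip','pliers','ring']:
    for g in cut_out(c,o)[:2]:
        q=P[g['pixels']&(c['depth']>0)]; print(o,g['p'],g['xy'],len(q)); rect(q,o)
        print(q.min(0).round(3),q.max(0).round(3))
E
python3 d.py
```

```text
11.95 [ 0.5692 -0.1271  0.4289] [ 0.099 -3.14  -0.   ] F [-0.6  0.1  0.2] w 1.003 g 0.0
base 3568 [ 565.1 -131.8] [ 99.3 110.9] 3.7
bar85 2144 [ 551.7 -132.6] [32.  97.2] 3.4
lips 272 [ 553.6 -133. ] [93.2 26.8] 87.9
0.12 1 109 [ 0.5515 -0.1128  0.132 ] [ 0.5463 -0.1154  0.121 ] [ 0.5601 -0.1057  0.1391]
0.12 -1 125 [ 0.554  -0.1532  0.1322] [ 0.549  -0.1595  0.12  ] [ 0.5625 -0.1503  0.1399]
0.14 1 171 [ 0.5512 -0.1089  0.1502] [ 0.546  -0.1121  0.1401] [ 0.5595 -0.1008  0.1599]
0.14 -1 182 [ 0.5543 -0.1572  0.1506] [ 0.5492 -0.1652  0.14  ] [ 0.5625 -0.154   0.1599]
0.16 1 398 [ 0.5517 -0.102   0.1733] [ 0.5456 -0.1076  0.1601] [ 0.5596 -0.0957  0.1798]
0.16 -1 380 [ 0.5554 -0.1632  0.173 ] [ 0.5496 -0.1689  0.1601] [ 0.5635 -0.1582  0.1793]
0.172 1 270 [ 0.5522 -0.1006  0.1768] [ 0.5458 -0.105   0.1721] [ 0.5596 -0.0957  0.1798]
0.172 -1 248 [ 0.556  -0.1647  0.1767] [ 0.5496 -0.1689  0.172 ] [ 0.5635 -0.1608  0.1793]
pliers_grip 0.8 [229.3, 60.0] 1653
pliers_grip 1653 [ 420.2 -235. ] [114.1  58.4] 84.5
[ 0.392 -0.294 -0.001] [ 0.45  -0.178  0.021]
pliers_grip 0.7 [314.3, 206.9] 3314
pliers_grip 3314 [ 563.2 -149.5] [ 55.5 122. ] 27.9
[ 0.54  -0.19   0.001] [ 0.616 -0.089  0.18 ]
pliers 0.89 [311.6, 207.7] 3317
pliers 3317 [ 574.5 -135.8] [65.2 94.7] 3.6
[ 0.54  -0.181  0.007] [ 0.61  -0.089  0.18 ]
pliers 0.88 [346.1, 218.9] 786
pliers 786 [572.8 -92.6] [69.7 25.9] 38.1
[ 0.546 -0.123 -0.   ] [ 0.607 -0.067  0.18 ]
ring 0.59 [314.8, 222.7] 129
ring 129 [ 573.7 -137.8] [44.8 24.3] 33.6
[ 0.549 -0.144  0.019] [ 0.593 -0.117  0.027]
ring 0.52 [320.7, 221.2] 84
ring 84 [ 566.5 -122.9] [50.4 11.3] 0.1
[ 0.541 -0.129  0.009] [ 0.592 -0.117  0.087]
```

View pics/w4.png

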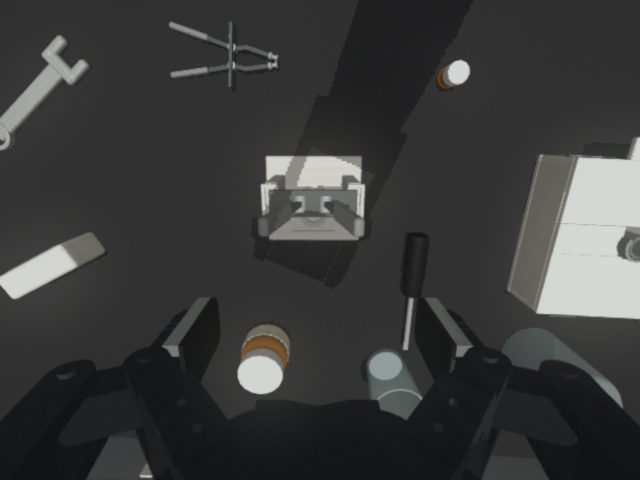

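Below, the pliers in the stand (handles at px 265,225 and 358,225) match the size given; the lookalike lies flat at px (225,50). Descend around the handles.

>>> drive_tool([
  {"hand": -1, "travel": [0.075, -0.021, 0.05], "yaw": 0},
  {"hand": -1, "travel": [0.075, -0.021, 0.15], "yaw": 0},
  {"hand": -1, "travel": [0.075, -0.021, 0.25], "yaw": 0},
  {"hand": -1, "travel": [0.075, -0.021, 0.35], "yaw": 0},
  {"hand": -1, "travel": [0.075, -0.021, 0.45], "yaw": 0},
  {"hand": -1, "travel": [0.075, -0.021, 0.53], "yaw": 0},
  {"hand": -1, "travel": [0.075, -0.021, 0.59], "yaw": 0},
  {"hand": -1, "travel": [0.075, -0.021, 0.62], "yaw": 0},
  {"hand": -1, "travel": [0.075, -0.021, 0.62], "yaw": 0},
  {"hand": -1, "travel": [0.075, -0.021, 0.62], "yaw": 0},
])

```text
t: 13.4
position: [0.5548, -0.1327, 0.3057]
tcp_rot: [-0.098, 3.139, -0.001]
wrist_force: [0.4, 0.1, -0.4]
width: 1.003
grasp_force: 0.0
```

>>> drive_tool([
  {"hand": -0.6, "travel": [0, 0, 0], "yaw": 0},
  {"hand": -0.4, "travel": [0, 0, 0], "yaw": 0},
  {"hand": -0.2, "travel": [0, 0, 0], "yaw": 0},
  {"hand": 0, "travel": [0, 0, 0], "yaw": 0},
  {"hand": 0.2, "travel": [0, 0, 0], "yaw": 0},
  {"hand": 0.5, "travel": [0, 0, 0], "yaw": 0},
  {"hand": 1, "travel": [0, 0, 0], "yaw": 0},
  {"hand": 1, "travel": [0, 0, 0], "yaw": 0},
  {"hand": 1, "travel": [0, 0, 0], "yaw": 0},
  {"hand": 1, "travel": [0, 0, 0], "yaw": 0},
], newtons=60)

```text
t: 14.65
position: [0.5555, -0.1323, 0.3084]
tcp_rot: [-0.098, 3.136, 0.0]
wrist_force: [-2.8, 3.9, 13.2]
width: 0.327
grasp_force: 59.5
```

```bash
python3 - <<'E'
from h import *
st(); c=camera('scene'); f=c['frame'][:,:,::-1]
cv2.imwrite('pics/s5.png',cv2.resize(f[200:350,200:360],(800,750))[:600])
E
```

```text
14.65 [ 0.5555 -0.1323  0.3084] [-0.098  3.136  0.   ] F [-2.8  3.9 13.2] w 0.327 g 59.5
```

View pics/s5.png

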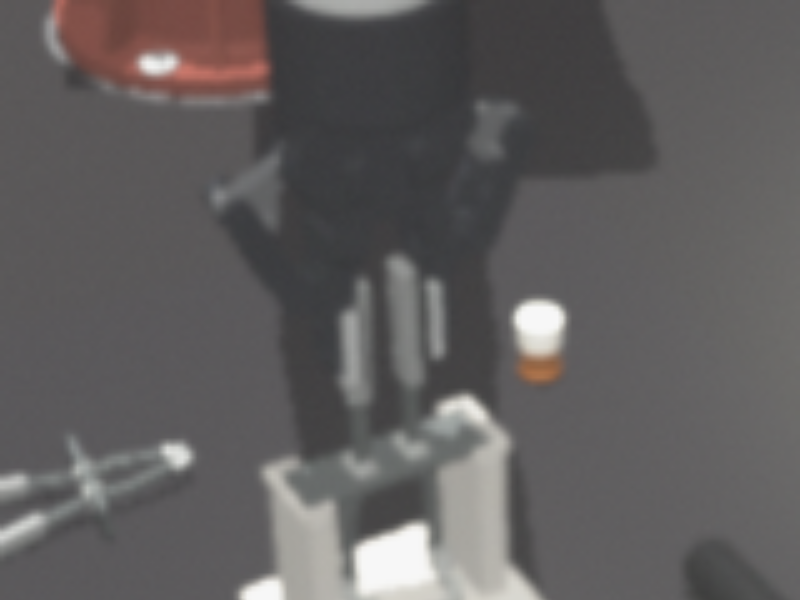

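The handles are parallel in the grip at px (380,340). Lift straight up.

>>> drive_tool([
  {"hand": 1, "travel": [0, 0, -0.02], "yaw": 0},
  {"hand": 1, "travel": [0, 0, -0.06], "yaw": 0},
  {"hand": 1, "travel": [0, 0, -0.12], "yaw": 0},
  {"hand": 1, "travel": [0, 0, -0.2], "yaw": 0},
  {"hand": 1, "travel": [0, 0, -0.3], "yaw": 0},
  {"hand": 1, "travel": [0, 0, -0.4], "yaw": 0},
  {"hand": 1, "travel": [0, 0, -0.5], "yaw": 0},
  {"hand": 1, "travel": [0, 0, -0.6], "yaw": 0},
  {"hand": 1, "travel": [0, 0, -0.65], "yaw": 0},
  {"hand": 1, "travel": [0, 0, -0.65], "yaw": 0},
])

```text
t: 15.95
position: [0.5547, -0.1326, 0.4361]
tcp_rot: [-0.098, 3.138, -0.001]
wrist_force: [0.2, 0.1, -1.2]
width: 0.328
grasp_force: 59.4
```

```bash
cat > e.py <<'E'
from h import *
import sys
tag=sys.argv[1]
s=st(); T=s['position']; R=Ro.from_rotvec(s['tcp_rot']).as_matrix()
for n in ['scene','side','wrist']:
    c=camera(n); P=cloud(c); np.savez(n+tag+'.npz',P=P,f=c['frame'],d=c['depth'])
    if n!='wrist':save(c,n+tag)
    for o in ['ring','pliers']:
        for g in cut_out(c,o)[:2]:
            q=P[g['pixels']&(c['depth']>0)]
            q=q[np.linalg.norm(q[:,:2]-T[:2],axis=1)<.07]
            if len(q)>5:
                L=(q-T)@R  # tool frame
                print(n,o,round(g['p'],2),len(q),'tool lo',np.percentile(L,3,axis=0).round(4),'hi',np.percentile(L,97,axis=0).round(4))
E
python3 e.py 6
```

```text
15.95 [ 0.5547 -0.1326  0.4361] [-9.800e-02  3.138e+00 -1.000e-03] F [ 0.2  0.1 -1.2] w 0.328 g 59.4
scene ring 0.59 59 tool lo [-0.0339  0.0014  0.2823] hi [-0.0039  0.023   0.2887]
scene ring 0.55 149 tool lo [-0.0342 -0.0264  0.2823] hi [-0.0007  0.0202  0.2894]
scene pliers 0.77 274 tool lo [-0.0079  0.0058  0.1321] hi [0.0041 0.0208 0.2777]
side ring 0.41 17 tool lo [-0.0282 -0.0146  0.2842] hi [-0.0145  0.0219  0.2898]
wrist ring 0.53 60 tool lo [ 0.0038 -0.0261  0.2833] hi [0.0105 0.0257 0.2878]
wrist ring 0.38 32 tool lo [0.0042 0.0195 0.2833] hi [0.0103 0.0263 0.2888]
```

>>> drive_tool([
  {"hand": 1, "travel": [0, 0.08, 0], "yaw": 0.01},
  {"hand": 1, "travel": [-0.02, 0.2, 0], "yaw": 0.02},
  {"hand": 1, "travel": [-0.04, 0.35, 0], "yaw": 0.03},
  {"hand": 1, "travel": [-0.05, 0.5, 0], "yaw": 0.04},
  {"hand": 1, "travel": [-0.06, 0.65, 0], "yaw": 0.048},
  {"hand": 1, "travel": [-0.08, 0.8, 0], "yaw": 0.048},
  {"hand": 1, "travel": [-0.1, 0.92, 0], "yaw": 0.048},
  {"hand": 1, "travel": [-0.1, 1, 0], "yaw": 0.048},
  {"hand": 1, "travel": [-0.1, 1, 0], "yaw": 0.048},
  {"hand": 1, "travel": [-0.1, 1, 0], "yaw": 0.048},
])

```text
t: 17.65
position: [0.5618, 0.0679, 0.4349]
tcp_rot: [0.019, -3.141, 0.001]
wrist_force: [0.8, 0.6, -1.3]
width: 0.329
grasp_force: 59.4
```

```bash
python3 - <<'E'
from h import *
from scipy.optimize import least_squares
T=np.array([.5547,-.1326,.4361]);R=Ro.from_rotvec([-.098,3.138,-.001]).as_matrix()
for n in ['scene','side','wrist']:
    a=np.load(n+'6.npz'); P=a['P']; L=(P-T)@R
    m=(a['d']>0)&(abs(L[...,0]+.013)<.03)&(abs(L[...,1])<.035)&(L[...,2]>.276)&(L[...,2]<.296)
    q=L[m]; print(n,len(q),q.min(0).round(4),q.max(0).round(4))
    k=q[q[:,0]<-.008]
    if len(k)>8:
        s=least_squares(lambda p:np.hypot(k[:,0]-p[0],k[:,1]-p[1])-p[2],[-.014,0,.017],loss='soft_l1',f_scale=.002); print('circle',s.x.round(4),len(k))
s=st(); R=Ro.from_rotvec(s['tcp_rot']).as_matrix(); print(R[:,0].round(3))
go([[.568,.203,s['position'][2]]],s)
E
```

```text
scene 184 [-0.0358 -0.0273  0.2762] [0.0067 0.0262 0.2905]
circle [-0.0146 -0.0012  0.019 ] 116
side 87 [-0.0304 -0.0242  0.2766] [0.0124 0.035  0.2948]
circle [-0.0048  0.0019  0.0227] 38
wrist 260 [-0.0021 -0.0276  0.2762] [0.0112 0.027  0.2924]
17.65 [0.5618 0.0679 0.4349] [ 1.900e-02 -3.141e+00  1.000e-03] F [ 0.8  0.6 -1.3] w 0.329 g 59.4
[-1.    -0.012  0.   ]
[0.568  0.203  0.4349] -> [-0.039  0.675 -0.   ]
```

>>> drive_tool([
  {"hand": 1, "travel": [-0.01, 0.08, 0], "yaw": 0},
  {"hand": 1, "travel": [-0.02, 0.2, 0], "yaw": 0},
  {"hand": 1, "travel": [-0.03, 0.33, 0], "yaw": 0},
  {"hand": 1, "travel": [-0.04, 0.46, 0], "yaw": 0},
  {"hand": 1, "travel": [-0.04, 0.57, 0], "yaw": 0},
  {"hand": 1, "travel": [-0.04, 0.64, 0], "yaw": 0},
  {"hand": 1, "travel": [-0.04, 0.675, 0.05], "yaw": 0},
  {"hand": 1, "travel": [-0.04, 0.675, 0.12], "yaw": 0},
  {"hand": 1, "travel": [-0.04, 0.675, 0.17], "yaw": 0},
  {"hand": 1, "travel": [-0.04, 0.675, 0.17], "yaw": 0},
])

```text
t: 18.9
position: [0.5678, 0.2026, 0.3987]
tcp_rot: [0.018, -3.138, 0.002]
wrist_force: [0.2, -0.3, -2.7]
width: 0.332
grasp_force: 59.4
```

```bash
cat > g.py <<'E'
from h import *
import sys
tag=sys.argv[1]; H=float(sys.argv[2])  # ring mid tool z
s=st(); T=s['position'];R=Ro.from_rotvec(s['tcp_rot']).as_matrix(); go([[.568,.203,T[2]]],s)
ims=[]
for n in ['scene','side']:
    c=camera(n)
    K=np.array([[c['fx'],0,c['cx']],[0,c['fy'],c['cy']],[0,0,1]])
    def pr(X): return cv2.projectPoints(np.array(X).reshape(-1,1,3),cv2.Rodrigues(c['R'])[0],c['t'],K,np.array([c['k1'],0,0,0.]))[0].reshape(-1,2)
    P=cloud(c); np.savez(n+tag+'.npz',P=P,f=c['frame'],d=c['depth'])
    u=pr([[.582,.203,.1]])[0].astype(int); y,x=max(u[1]-50,0),max(u[0]-50,0)
    im=cv2.resize(c['frame'][y:y+100,x:x+100,::-1],(400,400),interpolation=cv2.INTER_CUBIC)
    t=np.linspace(0,6.28,60)
    sh=lambda p:np.round((p-[x,y]+.5)*4).astype(int)
    tc=sh(pr(np.c_[.582+.008*np.cos(t),.203+.008*np.sin(t),0*t+.095]))
    cv2.polylines(im,[tc],True,(0,255,0),1)
    rc=sh(pr(T+np.c_[-.0145+.0195*np.cos(t),.0195*np.sin(t),0*t+H]@R.T))
    cv2.polylines(im,[rc],True,(0,0,255),1)
    ims.append(im)
cv2.imwrite('pics/g%s.png'%tag,np.hstack(ims))
E
python3 g.py 7 .2860
```

```text
18.9 [0.5678 0.2026 0.3987] [ 1.800e-02 -3.138e+00  2.000e-03] F [ 0.2 -0.3 -2.7] w 0.332 g 59.4
[0.568  0.203  0.3987] -> [-0.001  0.002 -0.   ]
```

View pics/g7.png

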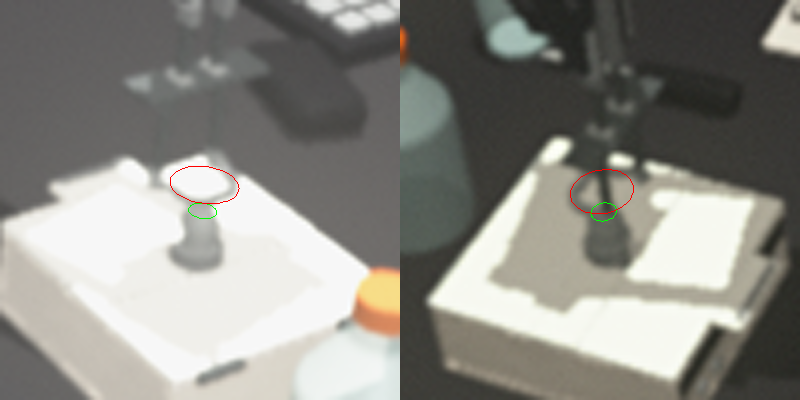

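>>> drive_tool([
  {"hand": 1, "travel": [0, 0, 0.01], "yaw": 0},
  {"hand": 1, "travel": [0, 0, 0.02], "yaw": 0},
  {"hand": 1, "travel": [0, 0, 0.03], "yaw": 0},
  {"hand": 1, "travel": [0, 0, 0.04], "yaw": 0},
  {"hand": 1, "travel": [0, 0, 0.05], "yaw": 0},
  {"hand": 1, "travel": [0, 0, 0.055], "yaw": 0},
  {"hand": 1, "travel": [0, 0, 0.055], "yaw": 0},
  {"hand": 1, "travel": [0, 0, 0.055], "yaw": 0},
  {"hand": 1, "travel": [0, 0, 0.055], "yaw": 0},
  {"hand": 1, "travel": [0, 0, 0.055], "yaw": 0},
])

```text
t: 20.25
position: [0.5683, 0.2034, 0.39]
tcp_rot: [-0.019, 3.141, 0.0]
wrist_force: [0.1, 0.1, -2.3]
width: 0.329
grasp_force: 59.4
```

```bash
cat > k.py <<'E'
from h import *
import sys
tag=sys.argv[1]
s=st(); T=s['position'];R=Ro.from_rotvec(s['tcp_rot']).as_matrix(); ims=[]
for n in ['scene','side']:
    c=camera(n); P=cloud(c); L=(P-T)@R; d=c['depth']>0
    near=d&(np.hypot(P[...,0]-.582,P[...,1]-.203)<.032)
    rm=near&(abs(L[...,2]-.2855)<.006); sp=near&(P[...,2]>.074)&(P[...,2]<T[2]-.2925)
    ks=P[sp]
    print(n,'ring',rm.sum(),P[rm].min(0).round(4),P[rm].max(0).round(4),'spindle side',len(ks), ks.min(0).round(4) if len(ks) else '',ks.max(0).round(4) if len(ks) else '')
    v,u=np.nonzero(rm); y,x=int(v.mean())-25,int(u.mean())-25
    z=c['frame'][y:y+50,x:x+50,::-1].astype(float); lo,hi=np.percentile(z,[1,99]); z=np.clip((z-lo)/(hi-lo)*255,0,255).astype(np.uint8)
    ims.append(cv2.resize(z,(400,400),interpolation=cv2.INTER_CUBIC)); print('crop origin',x,y)
    dd=P[y:y+50,x:x+50,2]; dm=np.clip((dd-.05)/.09*255,0,255).astype(np.uint8)
    ims.append(cv2.resize(cv2.applyColorMap(dm,cv2.COLORMAP_JET),(400,200),interpolation=cv2.INTER_NEAREST))
cv2.imwrite('pics/k%s.png'%tag,np.vstack([np.hstack(ims[0::2]),np.hstack(ims[1::2])]))
E
python3 k.py 8
```

```text
20.25 [0.5683 0.2034 0.39  ] [-0.019  3.141  0.   ] F [ 0.1  0.1 -2.3] w 0.329 g 59.4
scene ring 124 [0.5595 0.1741 0.0999] [0.602  0.2265 0.11  ] spindle side 71 [0.5673 0.1898 0.0741] [0.5947 0.2256 0.0965]
crop origin 390 224
side ring 89 [0.5585 0.1796 0.0987] [0.5997 0.2307 0.1105] spindle side 42 [0.5669 0.1965 0.0742] [0.5894 0.2173 0.096 ]
crop origin 224 254
```

View pics/k8.png

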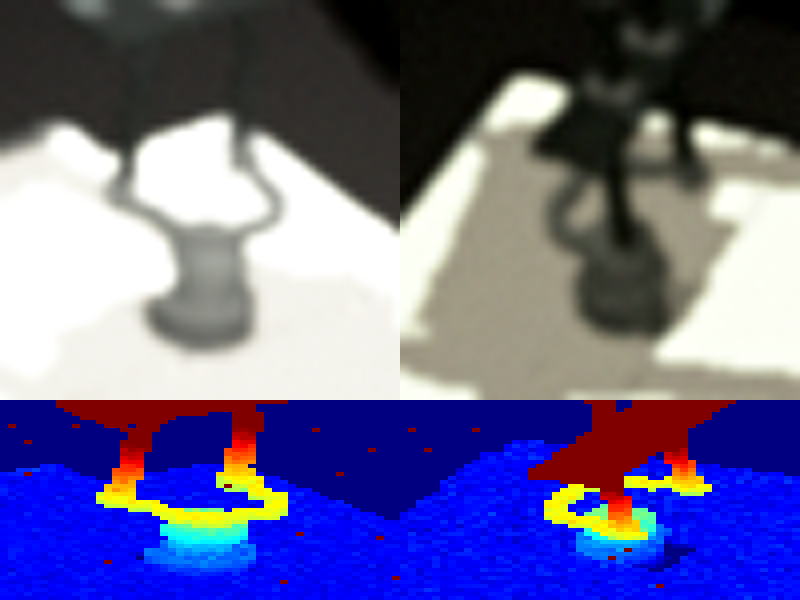

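```bash
cat > m.py <<'E'
from h import *
from scipy.optimize import least_squares
s=st(); T=s['position'];R=Ro.from_rotvec(s['tcp_rot']).as_matrix()
def fit(q,r,x0):
    o=least_squares(lambda p:np.hypot(q[:,0]-p[0],q[:,1]-p[1])-r,x0,loss='soft_l1',f_scale=.0015); return o.x.round(4),np.sqrt(np.mean(o.fun**2)).round(4),len(q)
for n in ['scene','side','wrist']:
    a=np.load(n+'3.npz'); P=a['P']; q=P[(a['d']>0)&(np.hypot(P[...,0]-.582,P[...,1]-.203)<.022)]
    k=q[(q[:,2]>.083)&(q[:,2]<.0895)]; 
    if len(k)>5: print(n,'spindle r12',*fit(k,.012,[.582,.203]))
    k=q[(q[:,2]>.0925)]; print('  top mean',k[:,:2].mean(0).round(4),len(k))
    if n=='wrist': break
    c=camera(n); P=cloud(c); L=(P-T)@R
    m=(c['depth']>0)&(np.hypot(P[...,0]-.582,P[...,1]-.203)<.032)&(abs(L[...,2]-.2855)<.0045)&(L[...,0]<-.008)
    # drop pixels whose vicinity belongs to taller plier parts
    q=P[m]; print('  ring r17.3',*fit(q,.0173,[.582,.203]))
    o=least_squares(lambda p:np.hypot(q[:,0]-p[0],q[:,1]-p[1])-p[2],[.582,.203,.017],loss='soft_l1',f_scale=.0015);print('  free r',o.x.round(4))
E
python3 m.py
```

```text
20.35 [0.5683 0.2034 0.3899] [-0.019  3.141  0.   ] F [-0.3 -0.7 -1.9] w 0.33 g 59.4
scene spindle r12 [0.581  0.2026] 0.0014 26
  top mean [0.5904 0.2036] 461
  ring r17.3 [0.5837 0.2005] 0.0029 81
  free r [0.5819 0.2004 0.0189]
side spindle r12 [0.5805 0.2038] 0.0015 19
  top mean [0.5754 0.2028] 250
  ring r17.3 [0.5806 0.205 ] 0.0031 48
  free r [0.5772 0.2052 0.02  ]
wrist spindle r12 [0.5824 0.2031] 0.0003 40
  top mean [0.5686 0.2053] 9466
```

Ring and spindle agree to within about 1 mm. I'll lower past the taper while watching the force.

>>> drive_tool([
  {"hand": 1, "travel": [0, 0, 0.01], "yaw": 0},
  {"hand": 1, "travel": [0, 0, 0.02], "yaw": 0},
  {"hand": 1, "travel": [0, 0, 0.03], "yaw": 0},
  {"hand": 1, "travel": [0, 0, 0.04], "yaw": 0},
  {"hand": 1, "travel": [0, 0, 0.05], "yaw": 0},
  {"hand": 1, "travel": [0, 0, 0.06], "yaw": 0},
  {"hand": 1, "travel": [0, 0, 0.07], "yaw": 0},
  {"hand": 1, "travel": [0, 0, 0.075], "yaw": 0},
  {"hand": 1, "travel": [0, 0, 0.075], "yaw": 0},
  {"hand": 1, "travel": [0, 0, 0.075], "yaw": 0},
])

```text
t: 21.7
position: [0.5683, 0.2034, 0.375]
tcp_rot: [-0.019, 3.141, 0.0]
wrist_force: [0.4, 1.4, -1.8]
width: 0.329
grasp_force: 59.4
```

```bash
python3 - <<'E'
from h import *
s=st(); print(np.round(s['torque'],3))
E
python3 k.py 9
```

```text
21.7 [0.5683 0.2034 0.375 ] [-0.019  3.141  0.   ] F [ 0.4  1.4 -1.8] w 0.329 g 59.4
[ 0.042  0.013 -0.021]
21.7 [0.5683 0.2034 0.375 ] [-0.019  3.141  0.   ] F [ 0.4  1.4 -1.8] w 0.329 g 59.4
scene ring 174 [0.5618 0.1751 0.0838] [0.6037 0.2274 0.0953] spindle side 6 [0.5808 0.1921 0.0746] [0.5902 0.2022 0.0765]
crop origin 390 229
side ring 122 [0.5584 0.1788 0.0846] [0.6008 0.2307 0.0954] spindle side 3 [0.5711 0.2012 0.0755] [0.5723 0.2056 0.0774]
crop origin 226 258
```

View pics/k9.png

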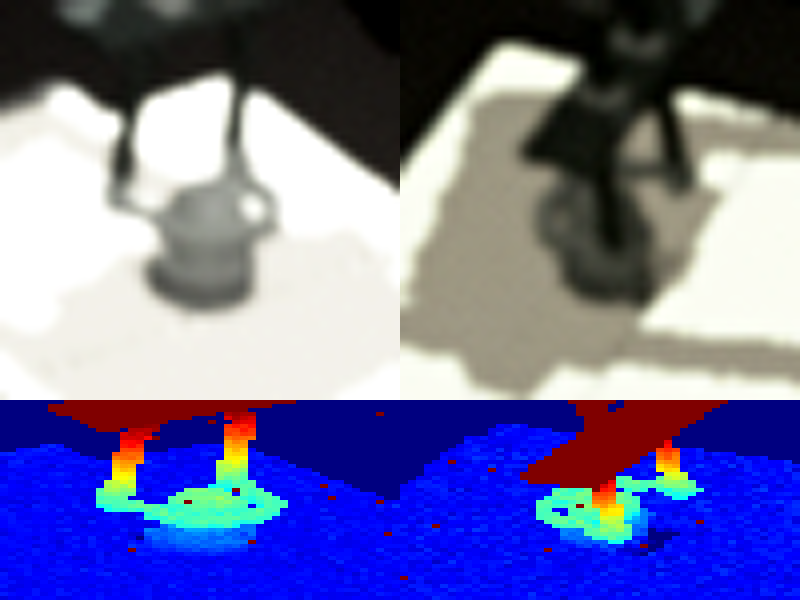

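The ring is now around the spindle in both views, with no notable vertical force. Continue slowly towards the boss.

>>> drive_tool([
  {"hand": 1, "travel": [0, 0, 0.01], "yaw": 0},
  {"hand": 1, "travel": [0, 0, 0.02], "yaw": 0},
  {"hand": 1, "travel": [0, 0, 0.03], "yaw": 0},
  {"hand": 1, "travel": [0, 0, 0.04], "yaw": 0},
  {"hand": 1, "travel": [0, 0, 0.05], "yaw": 0},
  {"hand": 1, "travel": [0, 0, 0.058], "yaw": 0},
  {"hand": 1, "travel": [0, 0, 0.062], "yaw": 0},
  {"hand": 1, "travel": [0, 0, 0.062], "yaw": 0},
  {"hand": 1, "travel": [0, 0, 0.062], "yaw": 0},
  {"hand": 1, "travel": [0, 0, 0.062], "yaw": 0},
])

```text
t: 23.05
position: [0.5683, 0.2034, 0.3626]
tcp_rot: [-0.019, 3.141, 0.0]
wrist_force: [-0.4, 0.0, -1.4]
width: 0.328
grasp_force: 59.4
```

```bash
cat > n.py <<'E'
from h import *
s=st(); T=s['position'];R=Ro.from_rotvec(s['tcp_rot']).as_matrix(); print('tq',np.round(s['torque'],3),'est underside',T[2]-.2885)
for n in ['scene','side']:
    F=[]
    c=camera(n); F.append(observe()['wrist_force'])
    P=cloud(c); m=(c['depth']>0)&(np.hypot(P[...,0]-.582,P[...,1]-.203)<.03)&(abs(P[...,2]-T[2]+.2855)<.012)
    q=P[m]; r=np.hypot(q[:,0]-.582,q[:,1]-.203); q=q[(r>.0135)&(r<.022)]
    t=q[q[:,2]>.069]
    A=np.c_[t[:,:2]-[.582,.203],np.ones(len(t))]; print(n,len(t),'z plane',np.linalg.lstsq(A,t[:,2],rcond=None)[0].round(4),'z pct',np.percentile(t[:,2],[10,50,90]).round(4),'F',np.round(F,1))
E
python3 n.py
```

```text
23.05 [0.5683 0.2034 0.3626] [-0.019  3.141  0.   ] F [-0.4  0.  -1.4] w 0.328 g 59.4
tq [ 0.023  0.011 -0.031] est underside 0.07409024015985555
scene 80 z plane [-0.1155  0.0096  0.0789] z pct [0.0727 0.078  0.0845] F [[ 0.8 -0.3 -1.9]]
side 46 z plane [-0.0178  0.0171  0.0778] z pct [0.0733 0.0785 0.0812] F [[-0.3 -0.4 -1.8]]
```

>>> drive_tool([
  {"hand": 1, "travel": [0, 0, 0.002], "yaw": 0},
  {"hand": 1, "travel": [0, 0, 0.004], "yaw": 0},
  {"hand": 1, "travel": [0, 0, 0.006], "yaw": 0},
  {"hand": 1, "travel": [0, 0, 0.008], "yaw": 0},
  {"hand": 1, "travel": [0, 0, 0.01], "yaw": 0},
  {"hand": 1, "travel": [0, 0, 0.01], "yaw": 0},
  {"hand": 1, "travel": [0, 0, 0.01], "yaw": 0},
  {"hand": 1, "travel": [0, 0, 0.01], "yaw": 0},
  {"hand": 1, "travel": [0, 0, 0.01], "yaw": 0},
  {"hand": 1, "travel": [0, 0, 0.01], "yaw": 0},
])

```text
t: 24.4
position: [0.5683, 0.2034, 0.3605]
tcp_rot: [0.019, -3.142, -0.0]
wrist_force: [-0.4, 0.1, -1.1]
width: 0.331
grasp_force: 59.4
```

```bash
python3 n.py; python3 - <<'E'
from h import *
F=[]
for i in range(6): c=camera('wrist'); F.append(observe()['wrist_force'])
print(np.mean(F,0).round(2),np.std(F,0).round(2))
P=cloud(c); q=P[(c['depth']>0)&(P[...,2]>.05)&(P[...,2]<.075)&(abs(P[...,1]-.203)<.07)&(P[...,0]<.55)&(P[...,0]>.5)]
print('cover z',np.median(q[:,2]) if len(q) else None,len(q))
E
```

```text
24.4 [0.5683 0.2034 0.3605] [ 0.019 -3.142 -0.   ] F [-0.4  0.1 -1.1] w 0.331 g 59.4
tq [-0.045  0.046  0.079] est underside 0.0719996125354091
scene 66 z plane [0.0137 0.0076 0.0748] z pct [0.0716 0.0754 0.0774] F [[ 0.3 -0.2 -1.8]]
side 47 z plane [-0.0828  0.023   0.0762] z pct [0.0723 0.0759 0.0791] F [[ 0.4 -0.8 -2.1]]
[-0.05  0.01 -2.31] [0.46 0.49 0.31]
cover z 0.06270482740391461 11217
```

>>> drive_tool([
  {"hand": 1, "travel": [0, 0, 0.002], "yaw": 0},
  {"hand": 1, "travel": [0, 0, 0.004], "yaw": 0},
  {"hand": 1, "travel": [0, 0, 0.004], "yaw": 0},
  {"hand": 1, "travel": [0, 0, 0.004], "yaw": 0},
  {"hand": 1, "travel": [0, 0, 0.004], "yaw": 0},
  {"hand": 1, "travel": [0, 0, 0.004], "yaw": 0},
  {"hand": 1, "travel": [0, 0, 0.004], "yaw": 0},
  {"hand": 1, "travel": [0, 0, 0.004], "yaw": 0},
  {"hand": 1, "travel": [0, 0, 0.004], "yaw": 0},
  {"hand": 1, "travel": [0, 0, 0.004], "yaw": 0},
])

```text
t: 26.05
position: [0.5683, 0.2034, 0.3597]
tcp_rot: [-0.019, 3.141, 0.0]
wrist_force: [-0.5, -0.1, -0.8]
width: 0.326
grasp_force: 59.4
```

```bash
python3 n.py; python3 - <<'E'
from h import *
F=[]
for i in range(6): c=camera('wrist'); F.append(observe()['wrist_force'])
print(np.mean(F,0).round(2),np.std(F,0).round(2))
E
```

```text
26.05 [0.5683 0.2034 0.3597] [-0.019  3.141  0.   ] F [-0.5 -0.1 -0.8] w 0.326 g 59.4
tq [0.008 0.056 0.06 ] est underside 0.07122188926502904
scene 62 z plane [0.0055 0.0133 0.0751] z pct [0.0714 0.0753 0.0774] F [[-0.7 -0.9 -0.6]]
side 45 z plane [ 0.0558 -0.0089  0.0754] z pct [0.0713 0.0758 0.0783] F [[ 0.5 -0.4 -1.8]]
[ 0.12  0.22 -1.21] [0.49 0.33 0.56]
```

The vertical force fell by about 1 N, so the ring is resting lightly on the boss, roughly level. Handing in.

```bash
python3 -c "
from cell import sign_off
print(sign_off())"
```

```text
the job is handed in; nothing more can be done
None
```

I closed the cover, slid the spread ring down the spindle onto the boss, where it rests at about 1 N and roughly level, and handed the job in at about 26 s with the pliers still squeezed; the interface gave no verdict.

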